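# Hold the filter cap down on its spring for the clip

### The arm

A 6-joint arm with a two-finger parallel gripper is mounted at the origin on the work surface. World frame = base frame: x ahead of the robot, y to its left, z up, the work surface at z = 0. Lengths are in m, angles in rad, forces in N, time in s.
With the tool pointing down it reaches from about 0.3 to 1 m from the base axis. Payload 5.1 kg.
Tool frame: the origin (TCP) lies on the mounting face of the last link; the fingertips stand 190 mm ahead of it and the grasp point (between the pads) lies 171 mm ahead of it; y points along the fingers, z is the direction in which the jaws open and shut, and the axes are right-handed (so a half turn about y gives the same grasp; the last joint's range is limited). The gripper opens to 95 mm and grips with 3 to 60 N. Pads are 20 mm wide; open, the fingers measure 119 mm over their backs; the gripper's body (75 mm by 180 mm) begins 59 mm behind the grasp point.
Start: joints at [1.075, 0.124, 1.65, -0, 1.367, -0.083], TCP at [0.261, 0.595, 0.405] pointing down, gripper open.
Joint ranges: [-2.61, 2.61], [-1.02, 2.33], [0.03, 2.71], [-1.35, 4.49], [0.32, 2.68], [-2.91, 2.91]. Speed limits (rad/s): [2.57, 2.57, 3.14, 3.14, 3.14, 3.14].

### API

Orientations are given as a unit quaternion [x, y, z, w].
In Python, from station import robot gives the robot as it stands.
- The arm moves only by the tool jog_arm, never from a script. Its arguments are lists of equal length, an entry for each row: "fingers": the gripper's target within -1 to 1 (shut at 1, half-way at 0, fully open at -1); "delta_pos": the shift along the tool's x, y, z in mm, a list of three; "rot": the turn, a rotation vector about the tool's x, y, z in rad, a list of three. In form: {"fingers": [fingers, ...], "delta_pos": [[dx, dy, dz], ...], "rot": [[ax, ay, az], ...]}. A call has 1 to 20 rows; each row shifts and turns the commanded pose from where the row before left it, along the tool's axes as they then stand; what a row does not reach is not made up. A row lasts 1/8 s, in which the tool goes at most 62.5 mm and 10.7 degrees, less where a joint would pass 70% of its speed; a pose out of reach is approached as far as the arm can. A call with a gripper value outside its range is refused whole. The fingers move at their own pace and stop on an object; "force" is the grip in N (left out, the last holds). Time passes only in rows, so rows that do not move let the fingers close. It gives the time, the measured TCP pose, the force and the opening at its end, in the units of the state.
- robot.sense(): the state, without advancing time (a new reading comes with each control period).
- robot.camera(name): name is "scene" or "side" or "wrist"; returns a dict with "image" (384x512x3 uint8, red, green, blue), "intrinsics" (3x3 intrinsics, pixels), "k1" (the pictures are not rectified: a ray, as slopes to the right and down, at radius r is drawn at 1 + k1 r^2 times it, then the intrinsics apply), "origin" and "orientation" of the camera in the world. Camera axes: x right, y down, z forward; pixel columns grow to the right and rows downward; lengths in m; the calibration is good to about 2 mm. A picture is of the moment at which its call begins. There is no depth.
- robot.hand_in(): hands the job in, once; it reports no verdict.
Trained networks look in a picture, given as the dict that the camera call returned (one of the last four; its "shot" number tells which), for a name from the list of things; names that differ only in an ending like _2 or _b are one class to them, and where a whole thing is asked for, a point or a joint stands for the part that bears it (a point fixed in the world has none). Each returns a list of dicts, best first, with "score" (0 to 1); they miss things now and then, are a little off and sometimes report something else, mostly with a low value. They report only what shows in the picture. A call takes as long as a camera call. They do not tell look-alikes from the thing itself.
- robot.boxes_of(thing, picture): "centre" ([column, row] in pixels, amid what is visible of it).
The state is a dict: "t": time; "q": joint angles; "joint_vel": joint speeds; "joint_efforts": joint torques, N m; "tcp_pos": TCP position; "tool_rot": TCP orientation; "wrist_force": force on the tool from outside, world axes, zero at the start; "moment": the same for the moment, N m; "finger_gap": finger opening in m.
Only numpy, scipy, OpenCV 4.12 (cv2) and the standard library are available. Lean on these libraries where they do the work, as an engineer would, in place of code of your own. Each camera call takes 0.05 s, during which the arm holds its last target.

### The job

Pick up the filter cap by its knob, put it upright into the open mouth of the water filter and lower it gently until you feel it meet the spring plate; from that touch press it 8 mm further down (half of the plate's travel, never to the bottom) so that I can slip the retaining clip in. Hold it steady there for at least 3 seconds and finish still holding it pressed: do not let go. Leave the other things on the counter where they are.

Things in the scene. Friction and masses are not known exactly. Their poses are not given: they have to be found in the camera images.
- cap_center (a point): Centre of the loose filter cap, half-way up, 30 mm above its underside; its z axis points up along the knob. Grey plastic, 60 mm tall, about 60 g: below, a round plug 49 mm across and 30 mm tall (foot chamfered 4 mm, two thin dark rings round it); above it, on the same axis, a round ribbed knob 28 mm across and 30 mm tall, to be gripped. At the start it stands upright on coaster_a.
- filter_mouth (a point): Centre of the filter's open mouth, in the plane of its top rim, 125 mm above the counter. The filter is fixed: a squat white drum 130 mm across and 75 mm high with a small tap on its side, and on top of it a round collar 82 mm across and 50 mm high with an upright round bore 55 mm wide, open upwards. z axis up.
- plate (a joint): Travel in m of the round steel spring plate (46 mm across) inside the bore: 0 at rest, growing as it is pushed down, 0.016 at its bottom stop. At rest its top lies somewhere between 12 and 20 mm below the rim, different every time. It resists with 4 N at the first touch and 0.7 N more for each mm: about 9.6 N at 8 mm, 15 N at the bottom; it springs back when let go.
- coaster_a: Loose round bamboo coaster, 96 mm across, 8 mm thick, carrying the cap; origin at the centre of its underside. The three coasters swap places.
- coaster_b: A like coaster, carrying the mug; origin at the centre of its underside.
- coaster_c: A like coaster, empty; origin at the centre of its underside.
- mug: White enamel mug, 78 mm across, 80 mm tall, handle at its +y side reaching 75 mm from the axis, standing on coaster_b; origin at the centre of its underside. Leave alone.
- kettle: Squat aluminium kettle, 190 mm across, 185 mm tall with its bow handle, spout to its +x (140 mm from the axis); origin at the centre of its underside. Leave alone.
- jar: Lidded glass jar with a wire latch, 100 mm across, 156 mm tall; origin at the centre of its underside. Leave alone.
- dripper: White cup with an aluminium coffee dripper on top, 94 mm across, 122 mm tall; origin at the centre of its underside. Leave alone.
- spoon: Steel spoon, 160 mm long, lying along its x axis; origin near its middle, on the counter. Leave alone.
There are look-alikes about, which are no part of the job. Of the things that look like the part that bears cap_center, the larger one is meant. What is shaped like the part that bears filter_mouth but red is not meant.

How it is judged:
By the outcome, as a careful person would: the job done as asked, in the order asked, and still so for the second after the job is handed in, while the arm keeps its last pose, push and grip.
It also fails if it takes over 51 s, if anything falls off the work surface, if the arm or the gripper's body presses on something with over 40 N, if the wrist force passes 120 N, or if a joint passes its speed limit or range.

## Working session

There is one attempt and no reset: what is moved stays moved. The work goes in short steps, Python scripts to look and compute and a tool call to move; the robot and the scene stay as the last step left them, time stands still between calls to the robot, and variables do not carry over. Pictures are saved under pics/ and viewed, and the job is handed in when it is done.

Besides the shell and the picture viewer there is one more tool, called by a JSON object that holds its "op" and its "data", one argument or row to a line. jog_arm: Moves the arm, as the interface text tells. Its arguments: {"type":"object","properties":{"fingers":{"type":"array","items":{"type":"number"}},"delta_pos":{"type":"array","items":{"type":"array","items":{"type":"number"}}},"rot":{"type":"array","items":{"type":"array","items":{"type":"number"}}},"force":{"type":"number"}},"required":["fingers","delta_pos","rot"]}

```bash
ls; mkdir -p pics; cat > h.py <<'E'
import numpy as np, cv2, pickle
from scipy.spatial.transform import Rotation as R
from station import robot
def save(name,p): cv2.imwrite(f'pics/{name}.png',p['image'][:,:,::-1])
def cam(name,tag):
    p=robot.camera(name); save(tag,p); pickle.dump(p,open(f'pics/{tag}.pkl','wb')); return p
def ray(p,uv):
    K=np.array(p['intrinsics']);d=np.array([float(p['k1']),0,0,0,0])
    n=cv2.undistortPoints(np.array([[uv]],float),K,d)[0,0]
    Rm=R.from_quat(p['orientation']).as_matrix()
    return np.array(p['origin']),Rm@np.array([n[0],n[1],1.])
def atz(p,uv,z):
    o,d=ray(p,uv); return o+d*(z-o[2])/d[2]
def proj(p,X):
    K=np.array(p['intrinsics']);d=np.array([float(p['k1']),0,0,0,0])
    Rm=R.from_quat(p['orientation']).as_matrix()
    c=(np.atleast_2d(X)-np.array(p['origin']))@Rm
    n=c[:,:2]/c[:,2:]; r2=(n**2).sum(1,keepdims=True); n=n*(1+float(p['k1'])*r2)
    return n@K[:2,:2].T+K[:2,2]
E
python3 - <<'E'
from h import *
for n in ['scene','side','wrist']:
    p=cam(n,n+'0'); print(n,p['origin'],p['orientation'],p['k1'],np.array(p['intrinsics']).tolist())
    for t in ['cap_center','filter_mouth','coaster_a','mug']:
        try: print(t,[(np.round(b['centre'],1).tolist(),round(b['score'],2)) for b in robot.boxes_of(t,p)][:5])
        except Exception as e: print(t,e)
print(robot.sense())
E
```

```text
pics
scene [1.14625164 0.41032168 0.95698777] [ 0.43618994  0.82589472 -0.3132378  -0.17180898] -0.021056214001593673 [[404.7195749010384, 0.0, 256.5877921220827], [0.0, 404.7195749010384, 189.024842413172], [0.0, 0.0, 1.0]]
cap_center [([185.9, 199.1], 0.71), ([231.9, 214.1], 0.69)]
filter_mouth [([318.0, 202.5], 0.76), ([298.8, 262.9], 0.65)]
coaster_a [([187.4, 210.0], 0.74), ([193.8, 174.5], 0.71), ([257.0, 202.8], 0.44)]
mug [([255.8, 185.2], 0.56)]
side [ 0.13526521 -0.75187655  0.66442042] [ 0.85337293 -0.22003636  0.11904838 -0.45734683] -0.057975612215809554 [[364.1266267905917, 0.0, 260.55769838463493], [0.0, 364.1266267905917, 192.51231969259086], [0.0, 0.0, 1.0]]
cap_center [([314.6, 241.5], 0.56), ([274.2, 223.5], 0.43)]
filter_mouth [([244.6, 171.0], 0.98), ([192.0, 196.7], 0.72)]
coaster_a [([294.4, 288.4], 0.86), ([317.7, 249.8], 0.73), ([232.3, 243.4], 0.45)]
mug []
wrist [0.19693931 0.62323242 0.3835478 ] [0.8300572  0.54310565 0.06926325 0.10603729] -0.04856516569383706 [[273.9821713704339, 0.0, 257.93209598114527], [0.0, 273.9821713704339, 193.8920642591587], [0.0, 0.0, 1.0]]
cap_center []
filter_mouth []
coaster_a []
mug []
{'t': 0.75, 'q': array([ 1.07543185e+00,  1.23786402e-01,  1.65026197e+00,  5.77667654e-06,
        1.36751396e+00, -8.25762510e-02]), 'joint_vel': array([-3.87011928e-06,  1.66610540e-03,  1.33899722e-03, -1.10237773e-03,
        5.73119346e-04, -6.99399067e-04]), 'joint_efforts': array([-1.44883717e-03, -4.17495775e+01, -3.60174251e+01,  7.75209395e-02,
        4.26486076e-02,  2.90854598e-05]), 'tcp_pos': array([0.26076715, 0.59539487, 0.40478753]), 'tool_rot': array([-0.69208839,  0.14490799, -0.14491026,  0.69211007]), 'wrist_force': array([1.16685296, 0.43600322, 0.75608383]), 'moment': array([-0.01563971,  0.00456972, -0.0292176 ]), 'finger_gap': 0.09493724545248068}
```

View pics/scene0.png

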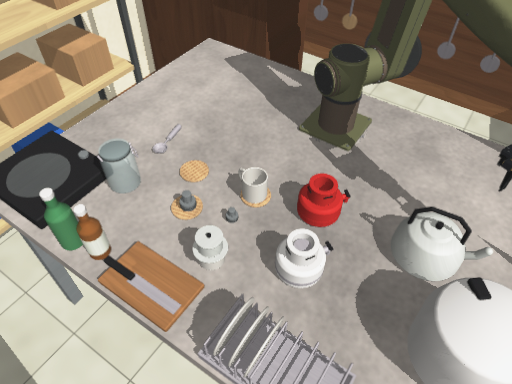

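View pics/side0.png

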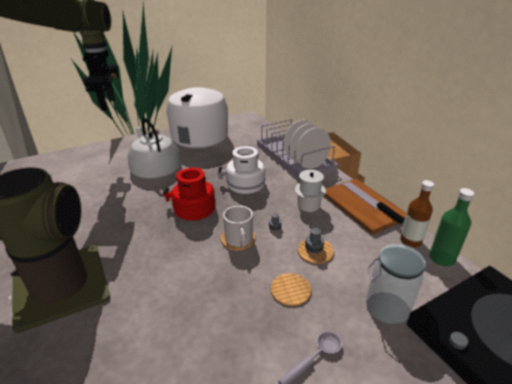

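```bash
python3 - <<'E'
import pickle;from h import *
a=pickle.load(open('pics/scene0.pkl','rb'));b=pickle.load(open('pics/side0.pkl','rb'))
for uv in [(185.9,199.1),(231.9,214.1)]: print('sc cap z.038',atz(a,uv,.038).round(4), 'z.02',atz(a,uv,.02).round(4))
for uv in [(314.6,241.5),(274.2,223.5)]: print('sd cap',atz(b,uv,.038).round(4),atz(b,uv,.02).round(4))
for uv in [(318,202.5),(298.8,262.9)]: print('sc filt z.06',atz(a,uv,.06).round(4))
for uv in [(244.6,171),(192,196.7)]: print('sd filt z.06',atz(b,uv,.06).round(4))
ca=cv2.resize(a['image'][130:290,160:360],(800,640),interpolation=cv2.INTER_CUBIC)[:600]
cv2.imwrite('pics/cropA.png',ca[:,:,::-1])
cb=cv2.resize(b['image'][140:290,160:360],(800,600),interpolation=cv2.INTER_CUBIC)
cv2.imwrite('pics/cropB.png',cb[:,:,::-1])
E
```

```text
sc cap z.038 [ 0.6118 -0.1938  0.038 ] z.02 [ 0.6013 -0.2056  0.02  ]
sc cap z.038 [ 0.5798 -0.0474  0.038 ] z.02 [ 0.5687 -0.0563  0.02  ]
sd cap [ 0.6047 -0.1957  0.038 ] [ 0.6182 -0.1797  0.02  ]
sd cap [ 0.5513 -0.0807  0.038 ] [ 0.5633 -0.0614  0.02  ]
sc filt z.06 [0.4176 0.1435 0.06  ]
sc filt z.06 [0.6244 0.1992 0.06  ]
sd filt z.06 [0.593  0.1809 0.06  ]
sd filt z.06 [0.3888 0.1216 0.06  ]
```

View pics/cropA.png

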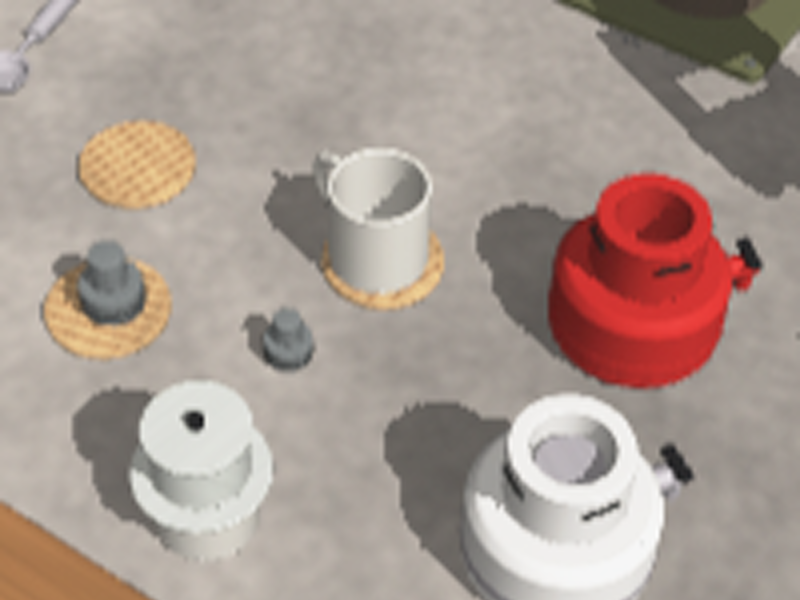

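View pics/cropB.png

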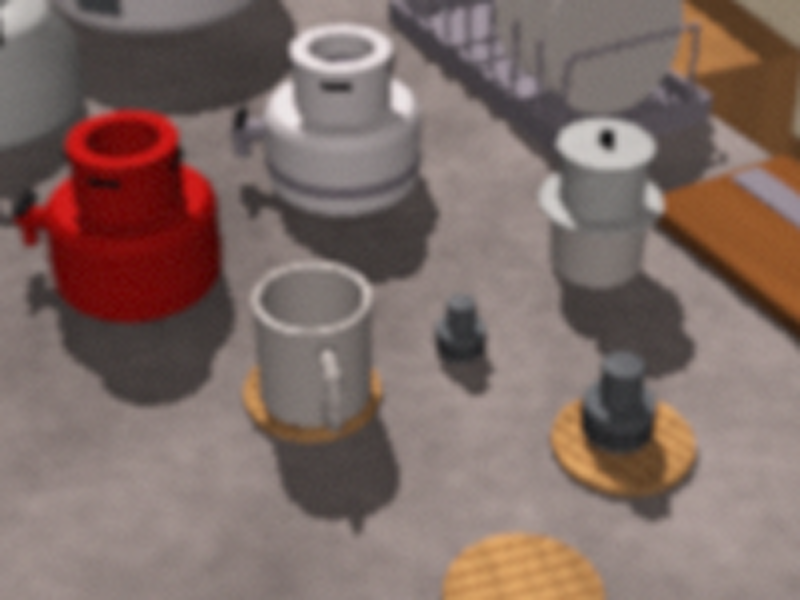

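Cap candidates: scene (186,199), large and on a coaster, and (232,214), smaller and on the counter. I choose the first. Filter candidates: white at (299,263) and red at (318,202). I choose the white one. The close crops confirm both choices.

```bash
python3 - <<'E'
import pickle;from h import *
from scipy.optimize import least_squares
a=pickle.load(open('pics/scene0.pkl','rb'));b=pickle.load(open('pics/side0.pkl','rb'))
print('knob',atz(a,(186.7,191.9),.068),atz(b,(315.5,230.7),.068))
print('rim',atz(a,(303,241.8),.125),atz(b,(245.5,152.5),.125))
def tri(u,v):
    o1,d1=ray(a,u);o2,d2=ray(b,v)
    A=np.c_[d1,-d2]; s=np.linalg.lstsq(A,o2-o1,rcond=None)[0]
    return (o1+d1*s[0]+o2+d2*s[1])/2
print('tri',tri((186.7,191.9),(315.5,230.7)),tri((303,241.8),(245.5,152.5)))
def circ(c,r,z):
    t=np.linspace(0,2*np.pi,60); return np.c_[c[0]+r*np.cos(t),c[1]+r*np.sin(t),0*t+z]
def draw(p,crop,s,curves,f):
    x0,y0,w,h=crop
    im=cv2.resize(p['image'][y0:y0+h,x0:x0+w],None,fx=s,fy=s,interpolation=cv2.INTER_CUBIC)[:,:,::-1].copy()
    for X,col in curves:
        q=((proj(p,X)-[x0,y0]+.5)*s).round().astype(np.int32)
        cv2.polylines(im,[q],True,col,1)
    return im
k=(atz(a,(186.7,191.9),.068)+atz(b,(315.5,230.7),.068))/2
m=(atz(a,(303,241.8),.125)+atz(b,(245.5,152.5),.125))/2
kc=[(circ(k,.014,.068),(0,0,255)),(circ(k,.014,.038),(0,255,255)),(circ(k,.0245,.038),(0,255,0)),(circ(k,.0205,.008),(255,0,0))]
mc=[(circ(m,.041,.125),(0,0,255)),(circ(m,.0275,.125),(0,255,0)),(circ(m,.065,.0),(255,0,0))]
r1=np.hstack([draw(a,(160,170,60,45),6,kc,0),draw(b,(290,220,60,45),6,kc,0)])
r2=np.hstack([draw(a,(270,222,60,45),6,mc,0),draw(b,(215,140,60,45),6,mc,0)])
cv2.imwrite('pics/ov1.png',np.vstack([r1,r2]))
E
```

```text
knob [ 0.60684208 -0.19031715  0.068     ] [ 0.60890237 -0.18950023  0.068     ]
rim [0.60394133 0.19268882 0.125     ] [0.59966252 0.1844077  0.125     ]
tri [ 0.60779202 -0.19002472  0.06891972] [0.60236357 0.19140672 0.12146615]
```

View pics/ov1.png

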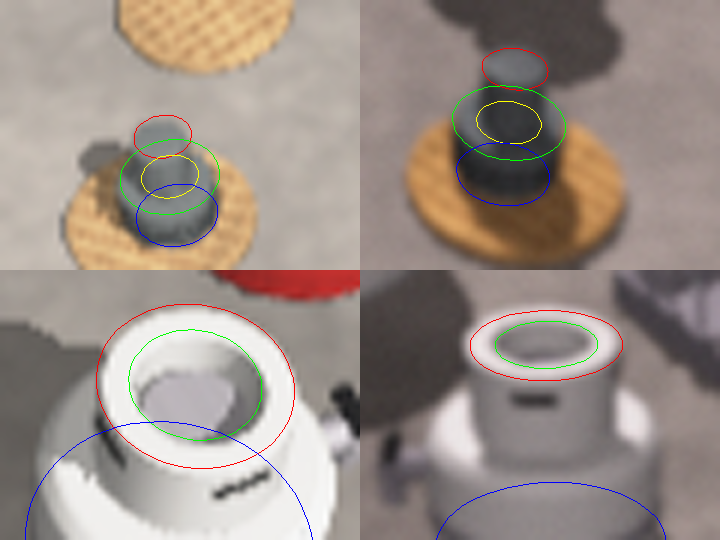

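```bash
python3 - <<'E'
import pickle;from h import *
a=pickle.load(open('pics/scene0.pkl','rb'));b=pickle.load(open('pics/side0.pkl','rb'));w=pickle.load(open('pics/wrist0.pkl','rb'))
print('dripper',atz(a,(208.7,233.7),.122),atz(b,(311.5,177),.122))
print('jar',atz(a,(116,150),.156),atz(b,(402,262),.156))
s=robot.sense(); T=R.from_quat(s['tool_rot']).as_matrix(); print('tool axes cols x,y,z\n',T.round(4))
o=np.array(w['origin'])-s['tcp_pos']; print('cam in tool',(T.T@o).round(4),'cam fwd in tool',(T.T@R.from_quat(w['orientation']).as_matrix()).round(3))
g=np.array([.6075,-.190]); 
for n,c in [('drip',atz(a,(208.7,233.7),.122)),('jar',atz(a,(116,150),.156))]:
    d=c[:2]-g; print(n,np.linalg.norm(d),np.degrees(np.arctan2(d[1],d[0])))
E
```

```text
dripper [ 0.71533157 -0.01631904  0.122     ] [ 0.69953172 -0.03810917  0.122     ]
jar [ 0.65304527 -0.40592703  0.156     ] [ 0.63179401 -0.43517342  0.156     ]
tool axes cols x,y,z
 [[ 0.916   0.      0.4012]
 [-0.4012  0.      0.916 ]
 [-0.     -1.      0.    ]]
cam in tool [-0.0696  0.0212 -0.0001] cam fwd in tool [[-0.001  0.968  0.251]
 [ 0.    -0.251  0.968]
 [ 1.     0.001 -0.   ]]
drip 0.204432687421844 58.16550609399629
jar 0.22067816985427444 -78.08925268406665
```

View pics/wrist0.png

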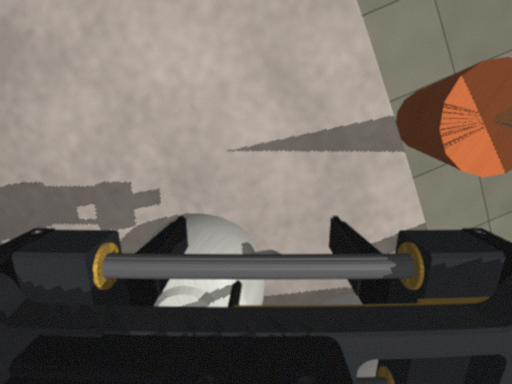

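{"op": "jog_arm", "data": {
  "fingers": [-1, -1, -1, -1, -1, -1, -1, -1, -1, -1, -1, -1, -1, -1, -1, -1, -1, -1, -1, -1],
  "delta_pos": [
    [20, 0, -18],
    [30, 0, -28],
    [34, 0, -31],
    [34, 0, -31],
    [34, 0, -31],
    [34, 0, -31],
    [34, 0, -31],
    [34, 0, -31],
    [34, 0, -31],
    [34, 0, -31],
    [34, 0, -31],
    [34, 0, -31],
    [34, 0, -31],
    [34, 0, -31],
    [34, 0, -31],
    [34, 0, -31],
    [34, 0, -31],
    [34, 0, -31],
    [30, 0, -25],
    [9, 0, -13]
  ],
  "rot": [
    [0, 0, 0],
    [0, 0, 0],
    [0, 0, 0],
    [0, 0, 0],
    [0, 0, 0],
    [0, 0, 0],
    [0, 0, 0],
    [0, 0, 0],
    [0, 0, 0],
    [0, 0, 0],
    [0, 0, 0],
    [0, 0, 0],
    [0, 0, 0],
    [0, 0, 0],
    [0, 0, 0],
    [0, 0, 0],
    [0, 0, 0],
    [0, 0, 0],
    [0, 0, 0],
    [0, 0, 0]
  ]
}}

```text
t: 3.25
tcp_pos: [0.6084, -0.1915, 0.4045]
tool_rot: [-0.692, 0.146, -0.145, 0.692]
wrist_force: [-0.7, 0.4, -0.1]
finger_gap: 0.0953
```

```bash
cat > look.py <<'E'
import sys
from h import *
tag=sys.argv[1]
p=cam('wrist',tag); s=robot.sense()
T=R.from_quat(s['tool_rot']).as_matrix()
print(s['t'],s['tcp_pos'].round(4),'gap',s['finger_gap'],'F',s['wrist_force'].round(2),'q',s['q'].round(2)); print(T.round(4).tolist())
E
python3 look.py w1; python3 - <<'E'
from h import *
E
```

```text
3.3 [ 0.6082 -0.1922  0.4045] gap 0.09529649092718188 F [ 0.49 -0.51  0.43] q [-0.39  0.1   1.68 -0.    1.36 -1.55]
[[0.9152, -0.0004, 0.403], [-0.403, -0.0008, 0.9152], [-0.0001, -1.0, -0.0009]]
```

View pics/w1.png

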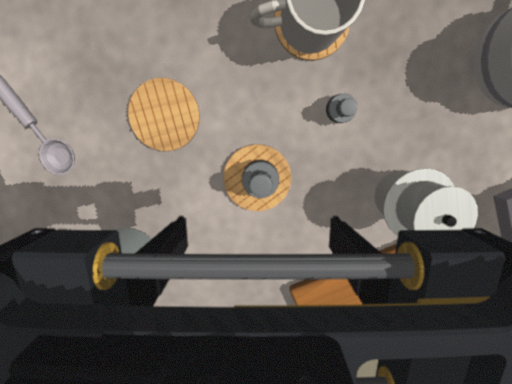

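The wrist picture shows the large cap on its coaster at about (261,182), the small cap at (342,108) and the dripper at (440,205). Next I refine the cap position.

```bash
python3 - <<'E'
import pickle;from h import *
p=pickle.load(open('pics/w1.pkl','rb'))
im=p['image'][140:220,215:310]
print('knob ctr',atz(p,(262,185.5),.068))
def circ(c,r,z):
    t=np.linspace(0,2*np.pi,60); return np.c_[c[0]+r*np.cos(t),c[1]+r*np.sin(t),0*t+z]
out=[]
for k in [None,atz(p,(262,185.5),.068)]:
    o=cv2.resize(im,None,fx=8,fy=7.5,interpolation=cv2.INTER_CUBIC)[:,:,::-1].copy() if 0 else cv2.resize(im,None,fx=4,fy=4,interpolation=cv2.INTER_CUBIC)[:,:,::-1].copy()
    if k is not None:
        for X,c in [(circ(k,.014,.068),(0,0,255)),(circ(k,.0245,.038),(0,255,0)),(circ(k,.048,.008),(255,0,0))]:
            cv2.polylines(o,[((proj(p,X)-[215,140]+.5)*4).astype(np.int32)],True,c,1)
    out.append(o)
cv2.imwrite('pics/ov2.png',np.hstack(out))
E
```

```text
knob ctr [ 0.61196974 -0.187945    0.068     ]
```

View pics/ov2.png

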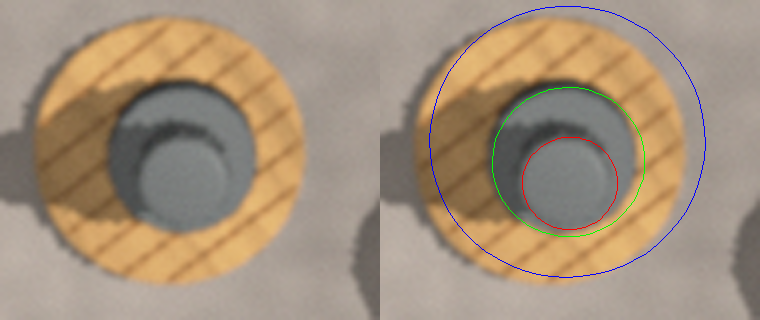

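{"op": "jog_arm", "data": {
  "fingers": [-1, -1, -1, -1, -1, -1, -1],
  "delta_pos": [
    [0, 15, 2],
    [0, 20, 0],
    [0, 25, 0],
    [0, 25, 0],
    [0, 20, 0],
    [0, 10, 0],
    [0, 0, 0]
  ],
  "rot": [
    [0, 0, 0],
    [0, 0, 0],
    [0, 0, 0],
    [0, 0, 0],
    [0, 0, 0],
    [0, 0, 0],
    [0, 0, 0]
  ]
}}

```text
t: 4.18
tcp_pos: [0.6085, -0.1876, 0.2887]
tool_rot: [-0.692, 0.145, -0.144, 0.692]
wrist_force: [0.4, 0.4, 0.4]
finger_gap: 0.0948
```

```bash
python3 look.py w2;  python3 - <<'E'
import pickle;from h import *
p=pickle.load(open('pics/w2.pkl','rb'))
o=cv2.resize(p['image'][110:250,180:340],None,fx=4,fy=4,interpolation=cv2.INTER_CUBIC)[:,:,::-1]
cv2.imwrite('pics/w2c.png',o)
E
```

```text
4.225 [ 0.6089 -0.1879  0.2899] gap 0.09495135380830971 F [-0.06 -0.94 -0.18] q [-0.38  0.19  1.78  0.    1.17 -1.54]
[[0.9161, 0.0003, 0.401], [-0.401, -0.0, 0.9161], [0.0003, -1.0, 0.0001]]
```

View pics/w2c.png

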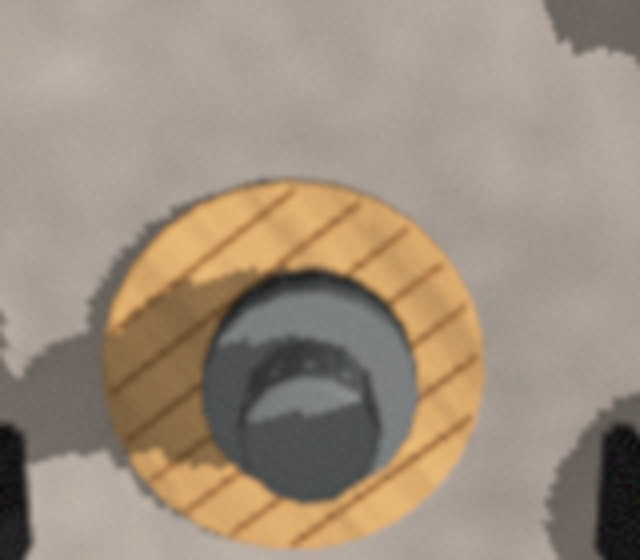

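```bash
python3 - <<'E'
import pickle;from h import *
p=pickle.load(open('pics/w2.pkl','rb'))
k=atz(p,(257.3,219),.068); print(k, 'plug', atz(p,(180+310/4-.5,110+378/4-.5),.038))
def circ(c,r,z):
    t=np.linspace(0,2*np.pi,60); return np.c_[c[0]+r*np.cos(t),c[1]+r*np.sin(t),0*t+z]
o=cv2.resize(p['image'][110:250,180:340],None,fx=4,fy=4,interpolation=cv2.INTER_CUBIC)[:,:,::-1].copy()
for X,c in [(circ(k,.014,.068),(0,0,255)),(circ(k,.0245,.038),(0,255,0))]:
            cv2.polylines(o,[((proj(p,X)-[180,110]+.5)*4).astype(np.int32)],True,c,1)
cv2.imwrite('pics/ov3.png',o)
T=R.from_quat(robot.sense()['tool_rot']).as_matrix()
print('tool delta',T.T@(k-robot.sense()['tcp_pos']))
E
```

```text
[ 0.6099443 -0.1888793  0.068    ] plug [ 0.60693576 -0.18792823  0.038     ]
tool delta [ 0.00133291  0.22194375 -0.00049033]
```

View pics/ov3.png

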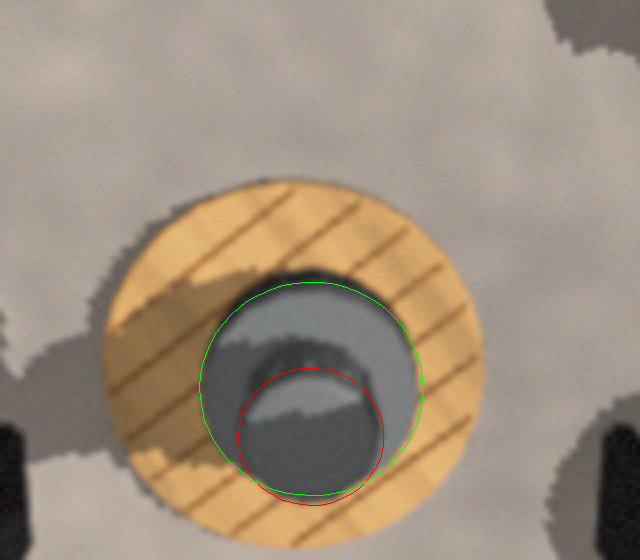

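{"op": "jog_arm", "data": {
  "fingers": [-1, -1, -1, -1, -1, -1, 0.2, 1, 1, 1, 1, 1, 1, 1],
  "delta_pos": [
    [1, 10, 0],
    [0, 15, 0],
    [0, 15, 0],
    [0, 10, 0],
    [0, 7, 0],
    [0, 0, 0],
    [0, 0, 0],
    [0, 0, 0],
    [0, 0, 0],
    [0, 0, 0],
    [0, 0, 0],
    [0, 0, 0],
    [0, 0, 0],
    [0, 0, 0]
  ],
  "rot": [
    [0, 0, 0],
    [0, 0, 0],
    [0, 0, 0],
    [0, 0, 0],
    [0, 0, 0],
    [0, 0, 0],
    [0, 0, 0],
    [0, 0, 0],
    [0, 0, 0],
    [0, 0, 0],
    [0, 0, 0],
    [0, 0, 0],
    [0, 0, 0],
    [0, 0, 0]
  ],
  "force": 40
}}

```text
t: 5.98
tcp_pos: [0.6096, -0.1884, 0.2327]
tool_rot: [0.692, -0.145, 0.145, -0.692]
wrist_force: [-0.2, 0.3, 0.1]
finger_gap: 0.0278
```

```bash
python3 look.py w3
```

```text
6.025 [ 0.6097 -0.1884  0.2327] gap 0.02756348751926768 F [-0.9  -0.3   0.61] q [-0.38  0.26  1.8  -0.    1.08 -1.54]
[[0.916, -0.0, 0.4012], [-0.4012, -0.0, 0.916], [-0.0, -1.0, -0.0]]
```

View pics/w3.png

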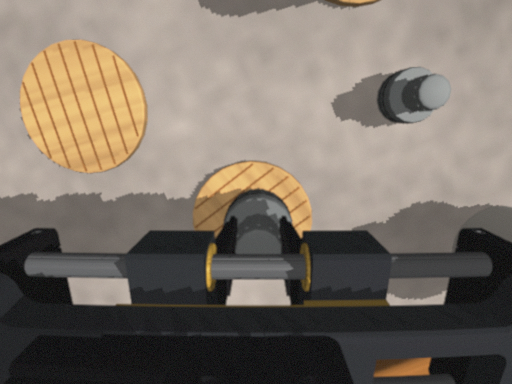

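{"op": "jog_arm", "data": {
  "fingers": [1, 1, 1, 1, 1, 1, 1, 1, 1, 1, 1, 1, 1, 1, 1, 1, 1, 1, 1, 1],
  "delta_pos": [
    [0, -5, 0],
    [0, -15, 0],
    [0, -25, 0],
    [0, -30, 0],
    [0, -35, 0],
    [0, -30, 5],
    [0, -20, 15],
    [-5, -10, 25],
    [-10, 0, 35],
    [-10, 0, 40],
    [-10, 0, 40],
    [-10, 0, 40],
    [-10, 0, 40],
    [-10, 0, 35],
    [-10, 0, 30],
    [-5, 0, 20],
    [0, 0, 12],
    [0, 0, 5],
    [0, 0, 0],
    [0, 0, 0]
  ],
  "rot": [
    [0, 0, 0],
    [0, 0, 0],
    [0, 0, 0],
    [0, 0, 0],
    [0, 0, 0],
    [0, 0, 0],
    [0, 0, 0],
    [0, 0, 0],
    [0, 0, 0],
    [0, 0, 0],
    [0, 0, 0],
    [0, 0, 0],
    [0, 0, 0],
    [0, 0, 0],
    [0, 0, 0],
    [0, 0, 0],
    [0, 0, 0],
    [0, 0, 0],
    [0, 0, 0],
    [0, 0, 0]
  ]
}}

```text
t: 8.52
tcp_pos: [0.6737, 0.1562, 0.4027]
tool_rot: [0.692, -0.145, 0.145, -0.692]
wrist_force: [-0.8, -0.1, -0.2]
finger_gap: 0.0277
```

```bash
python3 look.py w4; python3 - <<'E'
from h import *
cam('scene','s4');cam('side','d4')
E
```

```text
8.575 [0.6736 0.1562 0.4028] gap 0.027182518093525756 F [0.9  0.41 0.05] q [ 0.15  0.21  1.55 -0.    1.38 -1.01]
[[0.9156, -0.0001, 0.4021], [-0.4021, -0.0002, 0.9156], [-0.0, -1.0, -0.0002]]
```

View pics/w4.png

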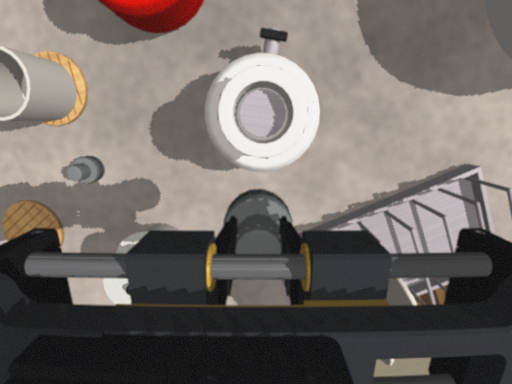

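View pics/s4.png

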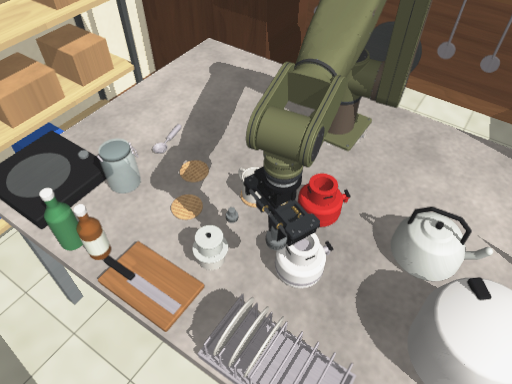

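View pics/d4.png

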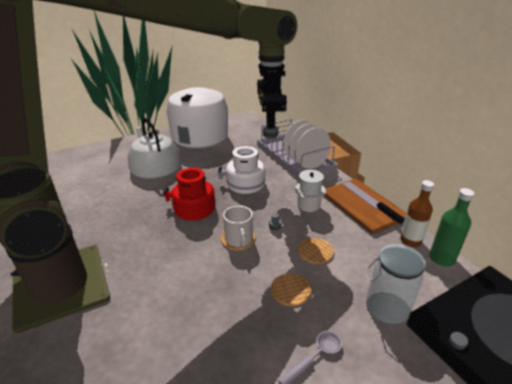

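The cap is held, with its coaster left in place at scene (187,208). The wrist view has the white mouth at (264,111). Next I fit it.

```bash
python3 - <<'E'
import pickle;from h import *
p=pickle.load(open('pics/w4.pkl','rb'));s=robot.sense()
def circ(c,r,z):
    t=np.linspace(0,2*np.pi,90); return np.c_[c[0]+r*np.cos(t),c[1]+r*np.sin(t),0*t+z]
m=atz(p,(264,111),.125); print('mouth0',m)
k=np.array([s['tcp_pos'][0],s['tcp_pos'][1],0]); zb=s['tcp_pos'][2]-.2247
def dr(crop,sc,cs):
    x0,y0,w,h=crop
    o=cv2.resize(p['image'][y0:y0+h,x0:x0+w],None,fx=sc,fy=sc,interpolation=cv2.INTER_CUBIC)[:,:,::-1].copy(); q=o.copy()
    for X,c in cs: cv2.polylines(o,[((proj(p,X)-[x0,y0]+.5)*sc).round().astype(np.int32)],True,c,1)
    return np.hstack([q,o])
A=dr((214,58,100,100),4,[(circ(m,.0275,.125),(0,255,0)),(circ(m,.041,.125),(0,0,255))])
B=dr((214,180,100,50),4,[(circ(k,.0245,zb+.03),(0,255,0)),(circ(k,.0245,zb+.004),(0,0,255)),(circ(k,.0205,zb),(255,0,0))])
cv2.imwrite('pics/ov4.png',np.vstack([A,B])[:600])
E
```

```text
mouth0 [0.60232111 0.19320147 0.125     ]
```

View pics/ov4.png

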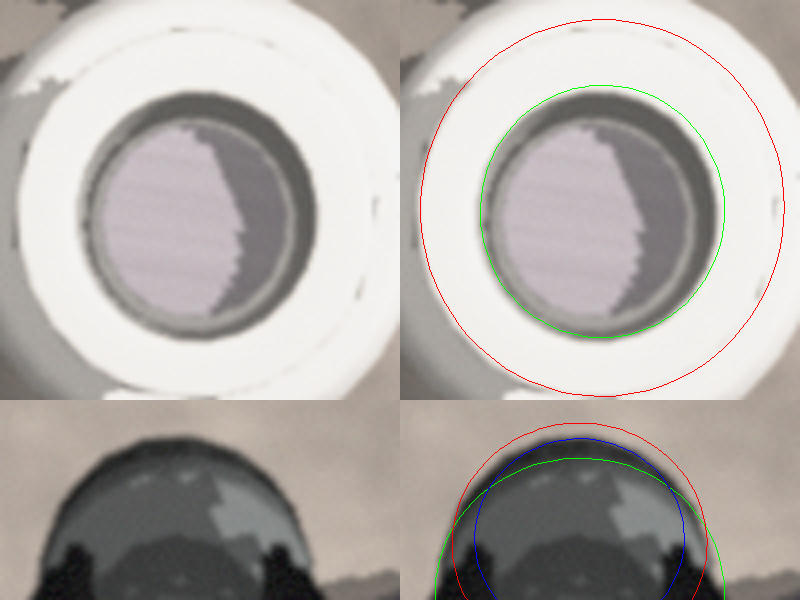

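```bash
cat > fit.py <<'E'
import pickle;from h import *
from scipy.optimize import least_squares
p=pickle.load(open('pics/w4.pkl','rb'))
g=cv2.cvtColor(p['image'],cv2.COLOR_RGB2GRAY).astype(np.float32)
def circ(c,r,z,t): return np.c_[c[0]+r*np.cos(t),c[1]+r*np.sin(t),0*t+z]
def radial_edge(p,g,c,z,rs,t,sign):
    # strongest gradient radius along each direction
    out=[]
    for a in t:
        X=np.c_[c[0]+rs*np.cos(a),c[1]+rs*np.sin(a),0*rs+z]
        q=proj(p,X).astype(np.float32)
        v=cv2.remap(g,q[:,0:1].copy(),q[:,1:2].copy(),cv2.INTER_CUBIC)[:,0]
        d=np.gradient(v)*sign; i=d.argmax()
        out.append((rs[i],d[i]))
    return np.array(out)
t=np.linspace(0,2*np.pi,72,endpoint=False)
c=atz(p,(262.75,112.4),.125)[:2]; print('seed',c)
for it in range(3):
    e=radial_edge(p,g,c,.125,np.linspace(.021,.033,120),t,+1)
    ok=e[:,1]>np.median(e[:,1])*.4
    P=circ(c,e[ok,0],.125,t[ok])[:,:2]
    f=least_squares(lambda q:np.hypot(P[:,0]-q[0],P[:,1]-q[1])-q[2],[*c,.0275],loss='soft_l1',f_scale=.0005)
    c=f.x[:2]; print(f.x, ok.sum(), np.std(f.fun))
s=robot.sense();T=R.from_quat(s['tool_rot']).as_matrix()
print('tool delta to mouth',T.T@(np.r_[c,.125]-s['tcp_pos']))
E
python3 fit.py
```

```text
seed [0.60298882 0.19168464]
[0.60304774 0.19192487 0.02691076] 72 0.0005143176615369612
[0.60306647 0.19195433 0.02690483] 72 0.0005323864875110092
[0.60300065 0.19196781 0.02694602] 72 0.0005136194925999156
tool delta to mouth [-0.07895191  0.27780715  0.00429731]
```

{"op": "jog_arm", "data": {
  "fingers": [1, 1, 1, 1, 1, 1, 1, 1, 1],
  "delta_pos": [
    [-10, 0, 1],
    [-20, 0, 1],
    [-25, 0, 1],
    [-17, 0, 1],
    [-7, 5, 0],
    [0, 15, 0],
    [0, 15, 0],
    [0, 6, 0],
    [0, 0, 0]
  ],
  "rot": [
    [0, 0, 0],
    [0, 0, 0],
    [0, 0, 0],
    [0, 0, 0],
    [0, 0, 0],
    [0, 0, 0],
    [0, 0, 0],
    [0, 0, 0],
    [0, 0, 0]
  ]
}}

```text
t: 9.8
tcp_pos: [0.6029, 0.192, 0.3603]
tool_rot: [0.692, -0.146, 0.144, -0.692]
wrist_force: [0.8, 0.2, 0.3]
finger_gap: 0.0275
```

```bash
cat > chk.py <<'E'
import sys
from h import *
tag=sys.argv[1]
a=cam('scene',tag+'s');b=cam('side',tag+'d');s=robot.sense()
print(s['t'],s['tcp_pos'].round(4),'gap',round(s['finger_gap'],4),'F',s['wrist_force'].round(2))
zb=s['tcp_pos'][2]-.2247; c=s['tcp_pos']; m=np.array([.603,.192])
def circ(c,r,z):
    t=np.linspace(0,2*np.pi,90); return np.c_[c[0]+r*np.cos(t),c[1]+r*np.sin(t),0*t+z]
def dr(p,crop,sc,cs):
    x0,y0,w,h=crop
    o=cv2.resize(p['image'][y0:y0+h,x0:x0+w],None,fx=sc,fy=sc,interpolation=cv2.INTER_CUBIC)[:,:,::-1].copy(); q=o.copy()
    for X,cc in cs: cv2.polylines(o,[((proj(p,X)-[x0,y0]+.5)*sc).round().astype(np.int32)],True,cc,1)
    return np.vstack([q,o])
cs=[(circ(m,.041,.125),(0,0,255)),(circ(m,.0275,.125),(0,255,0)),(circ(c,.0245,zb+.03),(255,0,0)),(circ(c,.0245,zb+.004),(255,255,0))]
cv2.imwrite(f'pics/{tag}.png',np.hstack([dr(a,(270,210,65,50),6,cs),dr(b,(212,125,65,50),6,cs)]))
E
python3 chk.py c1
```

```text
9.9 [0.6032 0.1922 0.3619] gap 0.027 F [ 0.18 -0.47 -0.53]
```

View pics/c1.png

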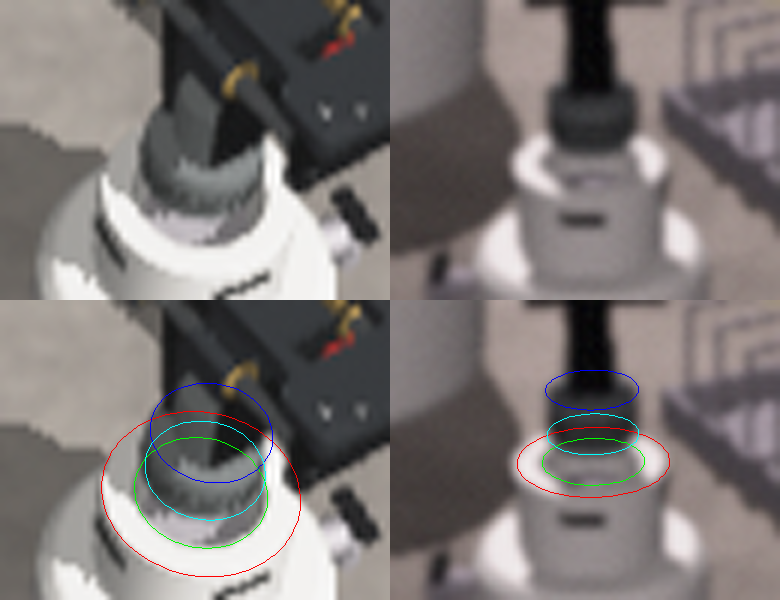

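{"op": "jog_arm", "data": {
  "fingers": [1, 1, 1, 1, 1, 1],
  "delta_pos": [
    [-1, 0, 0],
    [0, 5, 0],
    [0, 5, 0],
    [0, 5, 0],
    [0, 3, 0],
    [0, 0, 0]
  ],
  "rot": [
    [0, 0, 0],
    [0, 0, 0],
    [0, 0, 0],
    [0, 0, 0],
    [0, 0, 0],
    [0, 0, 0]
  ]
}}

```text
t: 10.65
tcp_pos: [0.6018, 0.1927, 0.3432]
tool_rot: [0.692, -0.145, 0.145, -0.692]
wrist_force: [0.1, 0.3, -1.0]
finger_gap: 0.0275
```

```bash
python3 chk.py c2
```

```text
10.75 [0.602  0.1927 0.3439] gap 0.0271 F [ 0.13  0.69 -0.73]
```

View pics/c2.png

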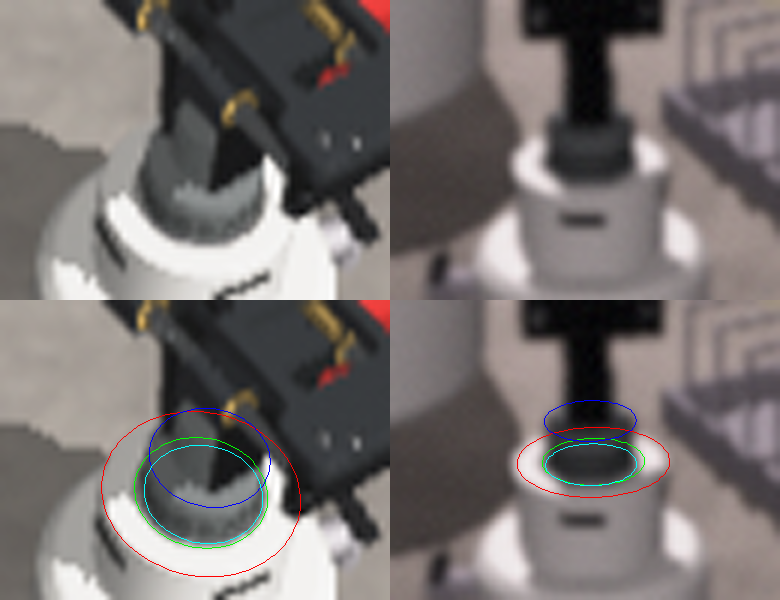

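The plug has entered the bore with no side force. Now I feel for the plate in small steps.

{"op": "jog_arm", "data": {
  "fingers": [1, 1, 1, 1, 1, 1],
  "delta_pos": [
    [0, 1, 0],
    [0, 1, 0],
    [0, 1, 0],
    [0, 1, 0],
    [0, 1, 0],
    [0, 0, 0]
  ],
  "rot": [
    [0, 0, 0],
    [0, 0, 0],
    [0, 0, 0],
    [0, 0, 0],
    [0, 0, 0],
    [0, 0, 0]
  ]
}}

```text
t: 11.5
tcp_pos: [0.6019, 0.1927, 0.3386]
tool_rot: [0.692, -0.145, 0.145, -0.692]
wrist_force: [0.0, -0.5, -0.7]
finger_gap: 0.0276
```

{"op": "jog_arm", "data": {
  "fingers": [1, 1],
  "delta_pos": [
    [0, 1, 0],
    [0, 0, 0]
  ],
  "rot": [
    [0, 0, 0],
    [0, 0, 0]
  ]
}}

```text
t: 11.75
tcp_pos: [0.6019, 0.1927, 0.3376]
tool_rot: [0.692, -0.145, 0.145, -0.692]
wrist_force: [0.7, 0.1, -0.5]
finger_gap: 0.0273
```

{"op": "jog_arm", "data": {
  "fingers": [1, 1],
  "delta_pos": [
    [0, 1, 0],
    [0, 0, 0]
  ],
  "rot": [
    [0, 0, 0],
    [0, 0, 0]
  ]
}}

```text
t: 12.0
tcp_pos: [0.6019, 0.1927, 0.3366]
tool_rot: [0.692, -0.145, 0.145, -0.692]
wrist_force: [-0.4, 0.3, -0.5]
finger_gap: 0.0272
```

Still free (Fz is about -0.6 from the cap's weight). I continue one step at a time.

{"op": "jog_arm", "data": {
  "fingers": [1, 1],
  "delta_pos": [
    [0, 1, 0],
    [0, 0, 0]
  ],
  "rot": [
    [0, 0, 0],
    [0, 0, 0]
  ]
}}

```text
t: 12.25
tcp_pos: [0.6019, 0.1927, 0.3356]
tool_rot: [0.692, -0.145, 0.145, -0.692]
wrist_force: [0.2, -0.2, -0.4]
finger_gap: 0.0271
```

```bash
python3 -c "
from h import *
s=robot.sense();print(s['tcp_pos'].round(5),s['wrist_force'].round(2))"
```

```text
[0.60186 0.19269 0.33564] [ 0.15 -0.21 -0.36]
```

{"op": "jog_arm", "data": {
  "fingers": [1, 1],
  "delta_pos": [
    [0, 1, 0],
    [0, 0, 0]
  ],
  "rot": [
    [0, 0, 0],
    [0, 0, 0]
  ]
}}

```text
t: 12.5
tcp_pos: [0.6019, 0.1927, 0.3347]
tool_rot: [0.692, -0.145, 0.145, -0.692]
wrist_force: [1.1, -0.8, 0.2]
finger_gap: 0.0277
```

{"op": "jog_arm", "data": {
  "fingers": [1, 1],
  "delta_pos": [
    [0, 0.5, 0],
    [0, 0, 0]
  ],
  "rot": [
    [0, 0, 0],
    [0, 0, 0]
  ]
}}

```text
t: 12.75
tcp_pos: [0.6019, 0.1927, 0.3342]
tool_rot: [0.692, -0.145, 0.145, -0.692]
wrist_force: [1.2, -0.6, -1.0]
finger_gap: 0.0273
```

{"op": "jog_arm", "data": {
  "fingers": [1, 1],
  "delta_pos": [
    [0, 0.5, 0],
    [0, 0, 0]
  ],
  "rot": [
    [0, 0, 0],
    [0, 0, 0]
  ]
}}

```text
t: 13.0
tcp_pos: [0.6019, 0.1927, 0.3337]
tool_rot: [0.692, -0.145, 0.145, -0.692]
wrist_force: [0.2, 0.7, -0.5]
finger_gap: 0.0275
```

{"op": "jog_arm", "data": {
  "fingers": [1, 1],
  "delta_pos": [
    [0, 0.5, 0],
    [0, 0, 0]
  ],
  "rot": [
    [0, 0, 0],
    [0, 0, 0]
  ]
}}

```text
t: 13.25
tcp_pos: [0.6019, 0.1927, 0.3332]
tool_rot: [0.692, -0.145, 0.145, -0.692]
wrist_force: [0.6, -0.6, -1.0]
finger_gap: 0.0274
```

{"op": "jog_arm", "data": {
  "fingers": [1, 1],
  "delta_pos": [
    [0, 0.5, 0],
    [0, 0, 0]
  ],
  "rot": [
    [0, 0, 0],
    [0, 0, 0]
  ]
}}

```text
t: 13.5
tcp_pos: [0.6019, 0.1927, 0.3327]
tool_rot: [0.692, -0.145, 0.145, -0.692]
wrist_force: [-0.5, 0.3, -0.3]
finger_gap: 0.027
```

{"op": "jog_arm", "data": {
  "fingers": [1, 1],
  "delta_pos": [
    [0, 0.5, 0],
    [0, 0, 0]
  ],
  "rot": [
    [0, 0, 0],
    [0, 0, 0]
  ]
}}

```text
t: 13.75
tcp_pos: [0.6019, 0.1927, 0.3322]
tool_rot: [0.692, -0.145, 0.145, -0.692]
wrist_force: [0.1, -1.1, -0.2]
finger_gap: 0.0273
```

{"op": "jog_arm", "data": {
  "fingers": [1, 1],
  "delta_pos": [
    [0, 0.5, 0],
    [0, 0, 0]
  ],
  "rot": [
    [0, 0, 0],
    [0, 0, 0]
  ]
}}

```text
t: 14.0
tcp_pos: [0.6019, 0.1927, 0.3317]
tool_rot: [0.692, -0.145, 0.145, -0.692]
wrist_force: [0.2, 0.1, -0.0]
finger_gap: 0.0273
```

{"op": "jog_arm", "data": {
  "fingers": [1, 1],
  "delta_pos": [
    [0, 0.5, 0],
    [0, 0, 0]
  ],
  "rot": [
    [0, 0, 0],
    [0, 0, 0]
  ]
}}

```text
t: 14.25
tcp_pos: [0.6019, 0.1927, 0.3312]
tool_rot: [0.692, -0.145, 0.145, -0.692]
wrist_force: [-0.1, -0.1, -1.1]
finger_gap: 0.0273
```

{"op": "jog_arm", "data": {
  "fingers": [1, 1],
  "delta_pos": [
    [0, 0.5, 0],
    [0, 0, 0]
  ],
  "rot": [
    [0, 0, 0],
    [0, 0, 0]
  ]
}}

```text
t: 14.5
tcp_pos: [0.6019, 0.1927, 0.331]
tool_rot: [-0.692, 0.145, -0.145, 0.692]
wrist_force: [-0.6, -0.3, 0.8]
finger_gap: 0.0269
```

{"op": "jog_arm", "data": {
  "fingers": [1, 1],
  "delta_pos": [
    [0, 0.5, 0],
    [0, 0, 0]
  ],
  "rot": [
    [0, 0, 0],
    [0, 0, 0]
  ]
}}

```text
t: 14.75
tcp_pos: [0.602, 0.1927, 0.3308]
tool_rot: [-0.692, 0.145, -0.145, 0.692]
wrist_force: [-0.8, -1.6, 3.6]
finger_gap: 0.027
```

{"op": "jog_arm", "data": {
  "fingers": [1, 1],
  "delta_pos": [
    [0, 0.5, 0],
    [0, 0, 0]
  ],
  "rot": [
    [0, 0, 0],
    [0, 0, 0]
  ]
}}

```text
t: 15.0
tcp_pos: [0.602, 0.1927, 0.33]
tool_rot: [-0.692, 0.145, -0.145, 0.692]
wrist_force: [-1.1, -0.3, 3.7]
finger_gap: 0.0274
```

Touch felt: Fz rose to +3.6 N at TCP z of about 0.3308 (underside about 18.8 mm below the rim, within 12–20). Target measured z is about 0.3229.

{"op": "jog_arm", "data": {
  "fingers": [1, 1, 1, 1, 1, 1, 1, 1, 1, 1, 1, 1, 1, 1, 1, 1],
  "delta_pos": [
    [0, 0.5, 0],
    [0, 0.5, 0],
    [0, 0.5, 0],
    [0, 0.5, 0],
    [0, 0.5, 0],
    [0, 0.5, 0],
    [0, 0.5, 0],
    [0, 0.5, 0],
    [0, 0.5, 0],
    [0, 0.5, 0],
    [0, 0.5, 0],
    [0, 0.5, 0],
    [0, 0.5, 0],
    [0, 0, 0],
    [0, 0, 0],
    [0, 0, 0]
  ],
  "rot": [
    [0, 0, 0],
    [0, 0, 0],
    [0, 0, 0],
    [0, 0, 0],
    [0, 0, 0],
    [0, 0, 0],
    [0, 0, 0],
    [0, 0, 0],
    [0, 0, 0],
    [0, 0, 0],
    [0, 0, 0],
    [0, 0, 0],
    [0, 0, 0],
    [0, 0, 0],
    [0, 0, 0],
    [0, 0, 0]
  ]
}}

```text
t: 17.0
tcp_pos: [0.602, 0.1927, 0.3242]
tool_rot: [-0.692, 0.145, -0.145, 0.692]
wrist_force: [-3.1, -0.9, 7.5]
finger_gap: 0.0274
```

```bash
python3 chk.py c3; python3 look.py w5
```

```text
17.1 [0.602  0.1927 0.3242] gap 0.0276 F [-3.96 -1.84  7.33]
17.15 [0.602  0.1927 0.3242] gap 0.027485259879858177 F [-2.17 -1.9   7.69] q [ 0.22  0.15  1.76 -0.    1.23 -0.93]
[[0.916, 0.0005, 0.4012], [-0.4012, -0.0001, 0.916], [0.0005, -1.0, 0.0001]]
```

View pics/c3.png

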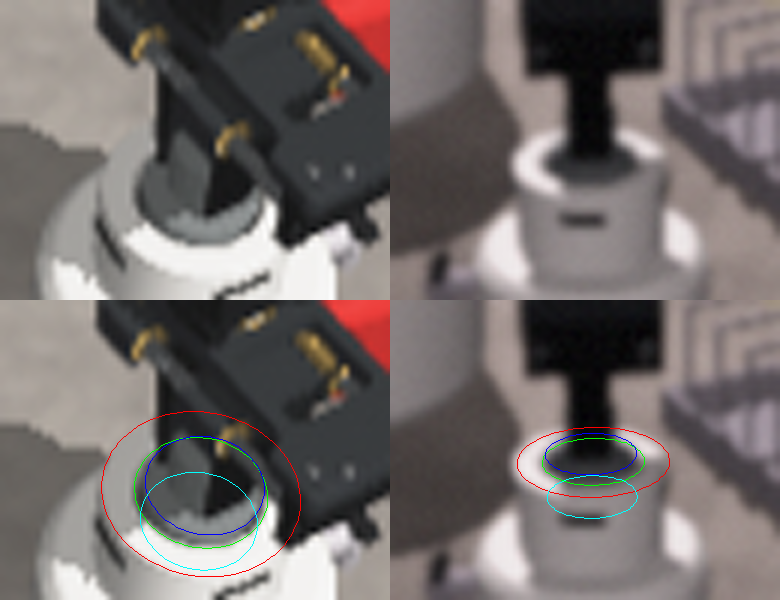

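{"op": "jog_arm", "data": {
  "fingers": [1, 1, 1],
  "delta_pos": [
    [-0.25, 0, -0.3],
    [-0.25, 0, -0.3],
    [0, 0, 0]
  ],
  "rot": [
    [0, 0, 0],
    [0, 0, 0],
    [0, 0, 0]
  ]
}}

```text
t: 17.52
tcp_pos: [0.6016, 0.1925, 0.3245]
tool_rot: [-0.692, 0.144, -0.146, 0.692]
wrist_force: [-1.3, -0.6, 6.6]
finger_gap: 0.0274
```

```bash
cat > f.py <<'E'
from h import *
F=[];M=[];P=[]
for i in range(4):
    robot.camera('wrist'); s=robot.sense(); F.append(s['wrist_force']);M.append(s['moment']);P.append(s['tcp_pos'])
print(s['t'],'F',np.mean(F,0).round(2),'sd',np.std(F,0).round(2),'M',np.mean(M,0).round(3),'P',np.mean(P,0).round(5),'gap',s['finger_gap'])
E
python3 f.py
```

```text
17.725 F [-1.9  -0.38  7.53] sd [0.59 0.31 0.6 ] M [-0.075  0.3    0.003] P [0.60157 0.1925  0.32448] gap 0.02738405380604205
```

{"op": "jog_arm", "data": {
  "fingers": [1, 1, 1, 1, 1, 1, 1, 1],
  "delta_pos": [
    [-0.4, 0, -0.15],
    [0, 0, 0],
    [0, 0.5, 0],
    [0, 0.5, 0],
    [0, 0.5, 0],
    [0, 0.4, 0],
    [0, 0, 0],
    [0, 0, 0]
  ],
  "rot": [
    [0, 0, 0],
    [0, 0, 0],
    [0, 0, 0],
    [0, 0, 0],
    [0, 0, 0],
    [0, 0, 0],
    [0, 0, 0],
    [0, 0, 0]
  ]
}}

```text
t: 18.73
tcp_pos: [0.6014, 0.1925, 0.323]
tool_rot: [-0.692, 0.144, -0.146, 0.693]
wrist_force: [-2.3, -1.2, 8.3]
finger_gap: 0.0272
```

```bash
python3 f.py
```

```text
18.925 F [-1.1  -1.01  8.22] sd [0.46 0.33 0.31] M [-0.123  0.225  0.007] P [0.60134 0.1925  0.32303] gap 0.027430416484870296
```

{"op": "jog_arm", "data": {
  "fingers": [1, 1, 1, 1],
  "delta_pos": [
    [0, 0.3, 0],
    [0, 0.3, 0],
    [0, 0, 0],
    [0, 0, 0]
  ],
  "rot": [
    [0, 0, 0],
    [0, 0, 0],
    [0, 0, 0],
    [0, 0, 0]
  ]
}}

```text
t: 19.42
tcp_pos: [0.6013, 0.1925, 0.3225]
tool_rot: [-0.692, 0.144, -0.146, 0.693]
wrist_force: [-1.6, -1.5, 7.9]
finger_gap: 0.0275
```

```bash
python3 f.py; python3 chk.py c4
```

```text
19.625 F [-1.69 -1.04  8.49] sd [0.42 0.58 0.09] M [-0.129  0.266 -0.001] P [0.60135 0.1925  0.32252] gap 0.027184751920411806
19.725 [0.6013 0.1925 0.3225] gap 0.0271 F [-1.12 -0.96  8.11]
```

View pics/c4.png

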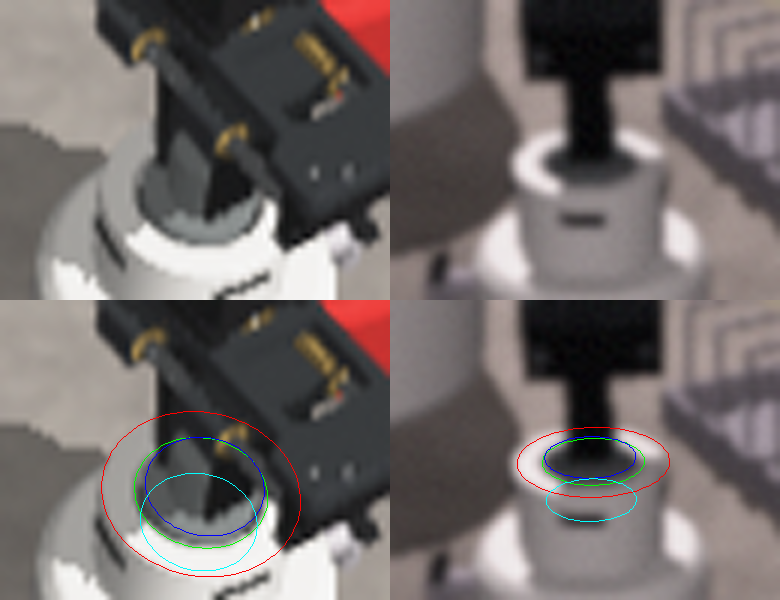

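Pressed: 8.3 mm by position since touch, about 7.2 mm by net force. Those bracket 8 mm, so I hold here.

{"op": "jog_arm", "data": {
  "fingers": [1, 1, 1, 1, 1, 1, 1, 1, 1, 1, 1, 1, 1, 1, 1, 1, 1, 1, 1, 1],
  "delta_pos": [
    [0, 0, 0],
    [0, 0, 0],
    [0, 0, 0],
    [0, 0, 0],
    [0, 0, 0],
    [0, 0, 0],
    [0, 0, 0],
    [0, 0, 0],
    [0, 0, 0],
    [0, 0, 0],
    [0, 0, 0],
    [0, 0, 0],
    [0, 0, 0],
    [0, 0, 0],
    [0, 0, 0],
    [0, 0, 0],
    [0, 0, 0],
    [0, 0, 0],
    [0, 0, 0],
    [0, 0, 0]
  ],
  "rot": [
    [0, 0, 0],
    [0, 0, 0],
    [0, 0, 0],
    [0, 0, 0],
    [0, 0, 0],
    [0, 0, 0],
    [0, 0, 0],
    [0, 0, 0],
    [0, 0, 0],
    [0, 0, 0],
    [0, 0, 0],
    [0, 0, 0],
    [0, 0, 0],
    [0, 0, 0],
    [0, 0, 0],
    [0, 0, 0],
    [0, 0, 0],
    [0, 0, 0],
    [0, 0, 0],
    [0, 0, 0]
  ]
}}

```text
t: 22.22
tcp_pos: [0.6014, 0.1925, 0.3225]
tool_rot: [-0.692, 0.144, -0.146, 0.693]
wrist_force: [-1.7, -1.5, 8.5]
finger_gap: 0.0276
```

{"op": "jog_arm", "data": {
  "fingers": [1, 1, 1, 1, 1, 1, 1, 1, 1, 1, 1, 1],
  "delta_pos": [
    [0, 0, 0],
    [0, 0, 0],
    [0, 0, 0],
    [0, 0, 0],
    [0, 0, 0],
    [0, 0, 0],
    [0, 0, 0],
    [0, 0, 0],
    [0, 0, 0],
    [0, 0, 0],
    [0, 0, 0],
    [0, 0, 0]
  ],
  "rot": [
    [0, 0, 0],
    [0, 0, 0],
    [0, 0, 0],
    [0, 0, 0],
    [0, 0, 0],
    [0, 0, 0],
    [0, 0, 0],
    [0, 0, 0],
    [0, 0, 0],
    [0, 0, 0],
    [0, 0, 0],
    [0, 0, 0]
  ]
}}

```text
t: 23.72
tcp_pos: [0.6014, 0.1925, 0.3225]
tool_rot: [-0.692, 0.144, -0.146, 0.693]
wrist_force: [-2.0, -0.5, 8.9]
finger_gap: 0.0275
```

```bash
python3 f.py; python3 -c "
from h import *
cam('scene','fin'); cam('wrist','finw')"
```

```text
23.925 F [-1.6  -1.37  8.49] sd [0.12 0.26 0.4 ] M [-0.104  0.27  -0.003] P [0.60136 0.1925  0.32252] gap 0.02679631312060615
```

View pics/fin.png

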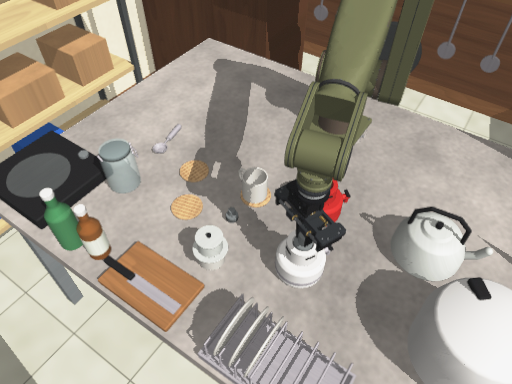

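View pics/finw.png

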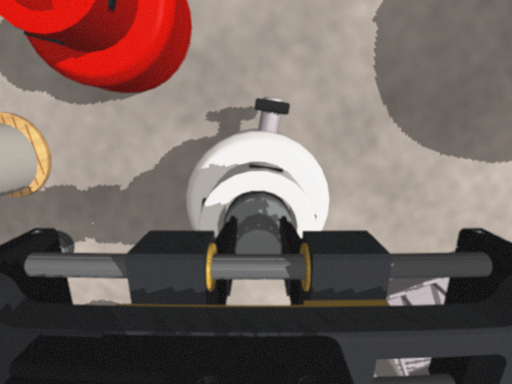

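The pictures show the cap seated in the white collar at scene (302,243). The coasters, mug, dripper, spoon and jar are where they were. The force was steady for over 4 s, so I hand in.

```bash
python3 -c "
from h import *
print(robot.hand_in()); s=robot.sense(); print(s['t'],s['tcp_pos'],s['wrist_force'],s['finger_gap'])"
```

```text
the job is handed in; nothing more can be done
None
the job is handed in; nothing more can be done
```

The larger cap is in the white filter's mouth, pressed down about 8 mm onto the spring plate and still gripped at 40 N. I handed the job in at about 24 s, after holding it still for over 4 s.

- **Touch:** I felt the plate at tool height z ≈ 0.3308 m. That puts the plate about 18.8 mm below the rim, within the 12–20 mm you gave.
- **Depth:** The two measures disagree by about 1 mm. Position since the touch gives about 8.3 mm, while the net force of about 9.1 N implies about 7.2 mm. I stopped where they bracket 8 mm, well short of the bottom.
- **Hold:** Position did not change (z = 0.3225 m) and force stayed steady (Fz about 8.5 N) throughout.
- **Side force:** A side force of about 2 N remains. It peaked at about 4 N, so I eased the cap sideways by about 1 mm. The plug may be lightly touching the bore wall or rubbing on the plate.
- **Surroundings:** In the final scene picture the coasters, mug, jar, dripper, spoon, kettle and small cap look unmoved. The red filter is partly hidden behind the gripper there.

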